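# Snap the bakery tools back into the clip rack

## Task

Put the pastry brush and the serving slice back in the tool rack: press each handle down, sideways on, into the empty pair of spring clips that fits its thickness until it snaps fully home in both clips. Each head must lie over the drip tray, and the handle's middle about midway between its two clips. Leave the pastry wheel snapped in its own clips, do not knock over or shift the jar and the bowl, and let go of everything.

Things in the scene. Friction and masses are not known exactly. Their poses are not given: they have to be found in the camera images.
- rack: fixed wooden board 256 x 300 x 10 mm on the counter with three clip pairs side by side 85 mm apart, in any order, and a shallow steel drip tray (rim 21 mm above the counter) along its far (+x) side. Origin on the counter below the middle of the row of clips; x towards the tray, y along the row. Board spans x -76 to +180 mm, y -150 to +150 mm
- brush: loose pastry brush, 212 mm long, 70 g: round pale wooden handle 20 mm thick and 140 mm long, steel ferrule and flat bristle head 46 mm wide. Origin on its underside below the middle of the handle; x runs along the handle to the head (head from +68 to +142 mm). It lies on the counter, z up, the handle's axis 10 mm above it; may be rolled a few degrees
- brush_mid (a point): middle of the brush handle, on its axis (70 mm of handle to either side); axes as brush
- brush_head (a point): point on the brush's head, on the handle axis 115 mm from the handle's middle
- slice: loose serving slice (spatula), 240 mm long, 140 g: round dark wooden handle 28 mm thick and 140 mm long, flat slotted steel blade 60 mm wide, 3 mm thick, level with the handle's underside. Origin on its underside below the middle of the handle; x runs along the handle to the blade (blade from +85 to +170 mm). Lies on the counter, the handle's axis 14 mm above it
- slice_mid (a point): middle of the slice's handle, on its axis (70 mm of handle to either side); axes as slice
- slice_head (a point): point on the slice's blade side, on the handle axis 115 mm from the handle's middle
- thin_clips: pair of upward-opening spring clips fixed on the rack, on a dark steel plate 112 x 38 mm. The clips (each 16 mm long, two sprung flared jaws, tops about 74 mm above the counter) stand 38 mm before and behind the middle, 60 mm free between. Origin: centre of the plate's underside; x along the held handle towards the tray, y across, z up. For 20 mm handles; empty: the brush's place
- thin_clips_seat (a point): where the middle of the brush handle's axis lies when fully home: midway between the two clips, 42 mm above the plate's underside, 52 mm above the counter. Pushing in from above takes about 10 to 15 N in all, felt 18 down to 6 mm above home; then it snaps in and rests on the clips' floor
- thick_clips: pair of upward-opening spring clips fixed on the rack, on a dark steel plate 112 x 58 mm. The clips (each 16 mm long, two sprung flared jaws, tops about 74 mm above the counter) stand 38 mm before and behind the middle, 60 mm free between. Origin: centre of the plate's underside; x along the held handle towards the tray, y across, z up. For 28 mm handles; empty: the slice's place
- thick_clips_seat (a point): where the middle of the slice handle's axis lies when fully home: midway between the two clips, 42 mm above the plate's underside, 52 mm above the counter. Pushing in from above takes about 10 to 15 N in all, felt 22 down to 8 mm above home; then it snaps in and rests on the clips' floor
- wheel_clips: pair of upward-opening spring clips fixed on the rack, on a dark steel plate 112 x 38 mm. The clips (each 16 mm long, two sprung flared jaws, tops about 74 mm above the counter) stand 38 mm before and behind the middle, 60 mm free between. Origin: centre of the plate's underside; x along the held handle towards the tray, y across, z up. Same as thin_clips but already holding the pastry wheel
- wheel_clips_seat (a point): where the middle of the pastry wheel's handle axis lies, 52 mm above the counter
- wheel: pastry wheel (20 mm round pale wooden handle 140 mm long, upright steel disc 44 mm across at the head), already snapped in its clips; leave it there. Origin on its underside below the handle's middle; x to the disc
- wheel_mid (a point): middle of the pastry wheel's handle, on its axis
- jar: bystander: glass jar 68 mm across, 110 mm tall, standing beyond the tools; origin at the centre of its underside
- bowl: bystander: white bowl 110 mm across, 50 mm tall, standing beyond the tools; origin at the centre of its underside

How it is judged (in metres and radians):
At the end, for the whole second after the job is handed in: Brush in the thin clips, slice in the thick clips, wheel still in its own: each handle's middle within 14 mm along, 4 mm across and 4 mm in height of its seat point, within 0.07 rad of the clips' direction; heads on the tray side; all three at rest (under 20 mm/s) (x of brush_mid in the frame of thin_clips_seat between -0.014 and 0.014 m and y of brush_mid in the frame of thin_clips_seat between -0.004 and 0.004 m and z of brush_mid in the frame of thin_clips_seat between -0.004 and 0.004 m and angle between the x axis of brush and the x axis of thin_clips, either way round below 0.07 rad and x of brush_head in the frame of thin_clips_seat above 0.08 m and x of slice_mid in the frame of thick_clips_seat between -0.014 and 0.014 m and y of slice_mid in the frame of thick_clips_seat between -0.004 and 0.004 m and z of slice_mid in the frame of thick_clips_seat between -0.004 and 0.004 m and angle between the x axis of slice and the x axis of thick_clips, either way round below 0.07 rad and x of slice_head in the frame of thick_clips_seat above 0.08 m and x of wheel_mid in the frame of wheel_clips_seat between -0.014 and 0.014 m and y of wheel_mid in the frame of wheel_clips_seat between -0.004 and 0.004 m and z of wheel_mid in the frame of wheel_clips_seat between -0.004 and 0.004 m and angle between the x axis of wheel and the x axis of wheel_clips, either way round below 0.07 rad and linear speed of each of brush, slice, wheel below 0.02 m/s); the robot touches nothing.
It fails at once if the jar is shifted by more than 25 mm or tipped by more than 0.3 rad (distance of jar from where it was at the start of the episode above 0.025 m or angle between jar's own z axis and vertical above 0.3 rad).
It fails at once if the bowl is shifted by more than 25 mm or tipped by more than 0.3 rad (distance of bowl from where it was at the start of the episode above 0.025 m or angle between bowl's own z axis and vertical above 0.3 rad).
It fails at once if the pastry wheel is pulled out of its clips (its handle rises or shifts by more than 15 mm) (distance of wheel_mid from where it was at the start of the episode above 0.015 m).
It also fails if it takes over 64 s, if anything falls off the work surface, if the arm or the gripper's body presses on something with over 40 N, if the wrist force passes 120 N, or if a joint passes its speed limit or range.

## Robot

A 6-joint arm with a two-finger parallel gripper is mounted at the origin on the work surface. World frame = base frame: x ahead of the robot, y to its left, z up, the work surface at z = 0. Lengths are in mm, angles in rad, forces in N, time in s.
With the tool pointing down it reaches from about 375 to 975 mm from the base axis. Payload 3.8 kg.
Tool frame: the origin (TCP) lies on the mounting face of the last link; the fingertips stand 173 mm ahead of it and the grasp point (between the pads) lies 155 mm ahead of it (bot.tcp_to_tips is the distance from the TCP to the fingertips, in mm); z points along the fingers, y is the line along which they close (so a half turn about z gives the same grasp; the last joint's range is limited). The gripper opens to 85 mm and grips with 20 to 120 N. Pads are 22 mm wide; open, the fingers measure 114 mm over their backs; the gripper's body (76 mm by 85 mm) begins 54 mm behind the grasp point. The pads swing forward as they close: fully open they stand 13 mm farther back than shut.
Start: joints at [-1.256, 0.264, 1.604, -0, 1.274, -0.037], TCP at [232.592, -633.657, 404.68] pointing down, gripper open.
Joint ranges: [-2.63, 2.63], [-0.94, 2.18], [0.31, 2.57], [-1.31, 4.45], [0, 2.66], [-2.55, 2.55]. Speed limits (rad/s): [2.57, 2.57, 3.14, 3.14, 3.14, 3.14].

## Interface

Orientations are given as a 3x3 rotation matrix whose columns are the frame's x, y, z axes.
In Python, from rig import bot gives the robot as it stands.
- The arm moves only by the shell command python3 -m creep 'ROWS' [OPENING]. ROWS is JSON, a list of rows, each a list of 6 numbers: the shift along the tool's x, y, z in cm, then the turn, a rotation vector about the tool's x, y, z in degrees. In form: [[x, y, z, rx, ry, rz], ...]. A call has 1 to 12 rows; each row is the pose to reach, as a shift and turn from the pose commanded when the call began, along the tool's axes at that moment; what a row does not reach only later rows make up. A row lasts 1/12 s, in which the tool goes at most 41.7 mm and 7.16 degrees, less where a joint would pass 70% of its speed; a pose out of reach is approached as far as the arm can. A call with a gripper value outside its range is refused whole. OPENING is the finger opening in cm, from 0 to 8.54, set as the call begins (- or left out, the last holds). The fingers move at their own pace and stop on an object; the grip force is fixed at half the most. Time passes only in rows, so rows that repeat a pose let the fingers close. It gives the time, the measured TCP pose, the force, the opening and the grip force at its end, in the units of the state.
- bot.state(): the state, without advancing time (a new reading comes with each control period).
- bot.camera(name): name is "scene" or "top" or "wrist"; returns a dict with "img" (420x560x3 uint8, red, green, blue), "range_z" (420x560 float32, mm along the optical axis (not along the pixel's ray), 0 where there is no reading), "fov_y" (degrees; the focal length in pixels is half the picture's height over the tangent of half this angle, whatever the lens; pixels are square), "cx", "cy" (the principal point, pixels), "pose" (4x4, takes a point from camera to world coordinates); the wrist camera has in their place "T_tool_cam" (4x4, takes a point from camera to tool coordinates, whose origin is the TCP and whose axes are the flange's). Camera axes: x right, y up, looking along -z (the intrinsics and any distortion apply to the point x, -y, -z); pixel columns grow to the right and rows downward; lengths in mm; the calibration is good to about 2 mm. A picture is of the moment at which its call begins: read the wrist's pose just before it.
- bot.job_done(): hands the job in; it is judged then, once.
Trained networks look in a picture, given as the dict that the camera call returned (one of the last four; its "shot" number tells which), for a name from the list of things; names that differ only in an ending like _2 or _b are one class to them, and where a whole thing is asked for, a point or a joint stands for the part that bears it (a point fixed in the world has none). Each returns a list of dicts, best first, with "score" (0 to 1); they miss things now and then, are a little off and sometimes report something else, mostly with a low value. They report only what shows in the picture. A call takes as long as a camera call.
- bot.silhouettes(picture, thing): "mask" (420x560 bool, what is visible of it).
- bot.landmark_of(picture, thing): "xyz" ([x, y, z] in mm, in world coordinates, good to about 4 mm: a listed point, or the origin of a listed thing).
The state is a dict: "clock": time; "joint_pos": joint angles; "joint_vel": joint speeds; "joint_efforts": joint torques, N m; "ee_pos": TCP position; "eef_rot": TCP orientation; "ft_force": force on the tool from outside, world axes, zero at the start; "moment": the same for the moment, N m; "opening": finger opening in mm; "grip_force": force on a finger pad.
Only numpy, scipy, OpenCV 4.12 (cv2) and the standard library are available. Lean on these libraries where they do the work, as an engineer would, in place of code of your own. Each camera call takes 0.05 s, during which the arm holds its last target. There are 200 camera calls.

## Working session

There is one attempt and no reset: what is moved stays moved. The work goes in short steps, Python scripts to look and compute and a shell command to move; the robot and the scene stay as the last step left them, time stands still between calls to the robot, and variables do not carry over. Pictures are saved under pics/ and viewed, at most 10 in all, crops included, and the job is handed in when it is done.

```bash
ls; mkdir -p pics; cat > h.py <<'E'
import numpy as np, cv2
from rig import bot
def lm(p,names):
    for n in names:
        r=bot.landmark_of(p,n)
        print(n,[(np.round(d['xyz']).astype(int).tolist(),round(d['score'],2)) for d in r[:3]])
def cloud(p,mask,T=None):
    T=p['pose'] if T is None else T
    f=210/np.tan(np.radians(p['fov_y'])/2)
    v,u=np.nonzero(mask&(p['range_z']>0)); z=p['range_z'][v,u]
    P=np.c_[(u-p['cx'])/f*z,-(v-p['cy'])/f*z,-z,np.ones_like(z)]
    return (P@T.T)[:,:3]
def wT(p,s):
    A=np.eye(4);A[:3,:3]=s['eef_rot'];A[:3,3]=s['ee_pos'];return A@p['T_tool_cam']
E
python3 - <<'E'
from h import *
s=bot.state();print(s['clock'],np.round(s['eef_rot'],2),s['ee_pos'])
for c in['scene','top']:
    p=bot.camera(c);cv2.imwrite(f'pics/{c}0.png',p['img'][:,:,::-1])
    print(c,{k:v for k,v in p.items() if k not in('img','range_z','pose')})
    lm(p,['brush_mid','brush_head','slice_mid','slice_head','thin_clips_seat','thick_clips_seat','wheel_clips_seat','wheel_mid','rack','jar','bowl'])
E
```

```text
pics
0.0 [[ 0.94  0.34 -0.  ]
 [ 0.34 -0.94  0.  ]
 [ 0.   -0.   -1.  ]] [ 232.48505126 -633.33225845  403.35331599]
scene {'fov_y': 47.31507976410916, 'cx': 283.62148100273043, 'cy': 215.9128925156759, 'shot': 1}
brush_mid [([466, -329, 12], 0.87), ([529, 144, 51], 0.63)]
brush_head [([574, -370, 7], 0.72), ([501, -100, 14], 0.63)]
slice_mid [([502, -104, 16], 0.88), ([502, -101, 0], 0.19)]
slice_head [([611, -65, 16], 0.76)]
thin_clips_seat [([528, 144, 49], 0.72)]
thick_clips_seat [([517, 232, 54], 0.85), ([764, -41, -1], 0.52)]
wheel_clips_seat []
wheel_mid []
rack [([467, -332, 11], 0.62)]
jar [([767, -41, -2], 0.95), ([508, 319, 11], 0.58), ([573, -373, 8], 0.57)]
bowl [([744, -299, 3], 0.84)]
top {'fov_y': 42.264189261636744, 'cx': 272.8917981556845, 'cy': 202.86448743449424, 'shot': 2}
brush_mid [([466, -328, 12], 0.76), ([610, -66, 12], 0.29)]
brush_head [([577, -368, 14], 0.68), ([463, -326, 13], 0.36)]
slice_mid [([498, -98, 17], 0.91)]
slice_head [([610, -69, 9], 0.76)]
thin_clips_seat []
thick_clips_seat [([520, 231, 54], 0.95)]
wheel_clips_seat [([510, 317, 52], 0.98), ([507, 316, 45], 0.28), ([517, 234, 13], 0.21)]
wheel_mid [([511, 317, 50], 0.62)]
rack [([522, 235, -2], 0.67)]
jar [([766, -40, -1], 0.77)]
bowl [([740, -296, 2], 0.92), ([523, 144, 50], 0.65), ([765, -40, 5], 0.34)]
```

View pics/top0.png

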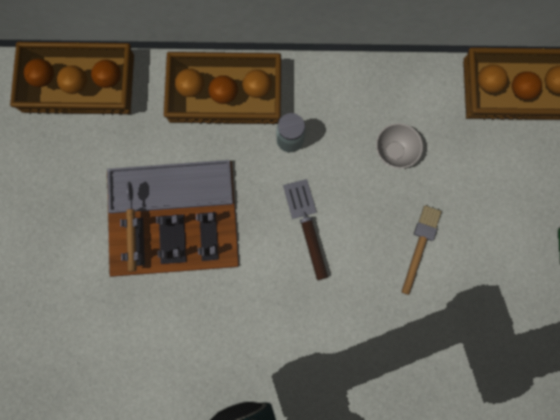

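View pics/scene0.png

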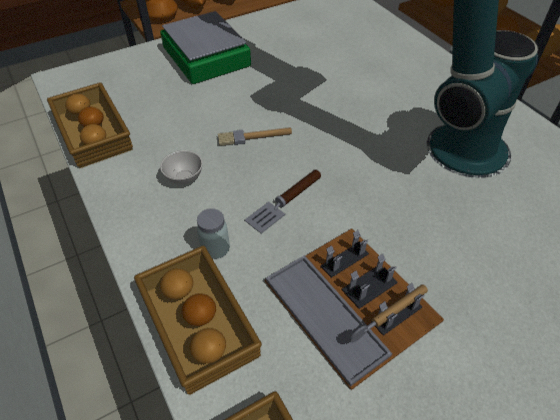

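```bash
python3 - <<'E'
from h import *
p=bot.camera('top')
for n in['brush','slice','thick_clips','thin_clips','wheel_clips','wheel']:
    for d in bot.silhouettes(p,n)[:2]:
        C=cloud(p,d['mask'])
        if len(C)<20: continue
        r=cv2.minAreaRect(C[:,:2].astype(np.float32));print(n,round(d['score'],2),len(C),np.round(C.mean(0)),np.round(np.percentile(C[:,2],[5,95])),np.round(r[0]),np.round(r[1]),round(r[2],1))
E
```

```text
brush 0.63 1025 [ 522. -348.   17.] [11. 22.] [ 501. -343.] [ 45. 211.] 71.9
brush 0.56 1583 [565. -81.  13.] [-1. 29.] [547. -84.] [238.  58.] 14.3
slice 0.72 1595 [568. -80.  13.] [-1. 29.] [547. -86.] [239.  60.] 16.0
thick_clips 0.94 1225 [518. 230.  24.] [11. 69.] [520. 232.] [113.  62.] 6.3
thin_clips 0.72 786 [523. 146.  28.] [11. 69.] [526. 148.] [110.  41.] 6.1
wheel_clips 0.62 527 [513. 309.  34.] [12. 71.] [512. 323.] [111.  56.] 7.1
wheel 0.89 631 [535. 317.  58.] [47. 68.] [544. 320.] [204.  25.] 7.7
wheel 0.5 842 [526. 146.  27.] [11. 69.] [528. 148.] [115.  43.] 7.2
```

The top view shows the rack at the left (columns 110–235, rows 160–275). The wheel is at about column 130, the thick clips at (172,238) and the thin clips at (208,235). The slice handle is at (315,250) and the brush handle at (415,265), both heads pointing +x. The networks agree with this. The scene view matches, and the jar and bowl are well clear.

```bash
cat >> h.py <<'E'
from scipy.spatial.transform import Rotation as R
def go(x,y,z,yaw):
    "row in cm/deg for TCP at x,y,z with tool x at yaw (deg), pointing down"
    s=bot.state();A=np.array(s['eef_rot']);c,n=np.cos(np.radians(yaw)),np.sin(np.radians(yaw))
    B=np.array([[c,n,0],[n,-c,0],[0,0,-1]])
    print('row',np.round(A.T@(np.array([x,y,z])-s['ee_pos'])/10,2),np.round(np.degrees(R.from_matrix(A.T@B).as_rotvec()),1),'at',np.round(s['ee_pos'],1),round(s['clock'],2))
E
python3 -c "
from h import *
go(470,-329,330,-19.5)"
```

```text
row [ 32.79 -20.42   7.47] [-0.   0.  39.7] at [ 232.6 -633.7  404.7] 1.55
```

```bash
python3 -m creep '[[32.8,-20.4,7.5,0,0,39.7],[32.8,-20.4,7.5,0,0,39.7],[32.8,-20.4,7.5,0,0,39.7],[32.8,-20.4,7.5,0,0,39.7],[32.8,-20.4,7.5,0,0,39.7],[32.8,-20.4,7.5,0,0,39.7],[32.8,-20.4,7.5,0,0,39.7],[32.8,-20.4,7.5,0,0,39.7],[32.8,-20.4,7.5,0,0,39.7],[32.8,-20.4,7.5,0,0,39.7],[32.8,-20.4,7.5,0,0,39.7],[32.8,-20.4,7.5,0,0,39.7]]' 6
cat >> h.py <<'E'
def look(name,thing,zmin,pic=None):
    s=bot.state();p=bot.camera('wrist');T=wT(p,s)
    if pic: cv2.imwrite(f'pics/{pic}.png',p['img'][:,:,::-1])
    lm(p,[thing+'_mid',thing+'_head'])
    for d in bot.silhouettes(p,thing)[:1]:
        C=cloud(p,d['mask'],T);r=cv2.minAreaRect(C[:,:2].astype(np.float32))
        print('rect',np.round(r[0],1),np.round(r[1]),round(r[2],1))
        # handle: reddish/brown wood, not grey
    return p,T,d['mask']
def axis(C,n=12):
    "fit axis line from slices along x: returns yaw and centre of extents"
    m=C[:,:2].mean(0);v=np.linalg.svd(C[:,:2]-m,full_matrices=False)[2][0];v*=np.sign(v[0])
    t=(C[:,:2]-m)@v;lo,hi=np.percentile(t,[.5,99.5]);w=(C[:,:2]-m)@np.array([-v[1],v[0]])
    wl=np.percentile(w,[2,98])
    print('axis len',round(hi-lo),'width',np.round(wl,1),'yaw',round(np.degrees(np.arctan2(v[1],v[0])),2),'mid',np.round(m+v*(lo+hi)/2,1),'ztop',np.round(np.percentile(C[:,2],[5,50,95]),1))
E
python3 - <<'E'
from h import *
p,T,m=look('w','brush',5,'w1')
hsv=cv2.cvtColor(p['img'],cv2.COLOR_RGB2HSV)
C=cloud(p,m&(hsv[:,:,1]>90),T);axis(C)
E
```

```text
clock: 2.55
ee_pos: [470.8, -328.1, 329.5]
eef_rot: [[0.943, -0.332, -0.001], [-0.332, -0.943, 0.0], [-0.001, 0.0, -1.0]]
ft_force: [-0.5, -0.2, 0.2]
opening: 60.3
grip_force: 0.0
brush_mid [([469, -329, 18], 0.78)]
brush_head [([571, -368, 6], 0.72)]
rect [ 500.9 -342.6] [ 47. 210.] 68.9
axis len 135 width [-9.2  8.9] yaw -19.31 mid [ 467.4 -331.1] ztop [15.5 19.9 21.7]
```

View pics/w1.png

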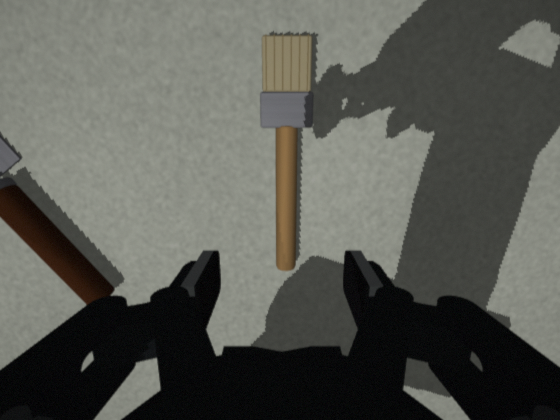

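The wrist view shows the brush handle between (285,125) and (285,268), aligned with the tool, with the fingers straddling its line. I'll go down and grip it.

```bash
python3 -m creep '[[-0.25,0.37,4,0,0,0],[-0.25,0.37,8,0,0,0],[-0.25,0.37,12,0,0,0],[-0.25,0.37,14.5,0,0,0],[-0.25,0.37,15.4,0,0,0],[-0.25,0.37,15.4,0,0,0],[-0.25,0.37,15.4,0,0,0]]' 6 && python3 -m creep '[[0,0,0,0,0,0],[0,0,0,0,0,0],[0,0,0,0,0,0],[0,0,0,0,0,0],[0,0,0,0,0,0],[0,0,0,0,0,0],[0,0,0,0,0,0]]' 0.5
```

```text
clock: 3.33
ee_pos: [466.7, -332.9, 176.4]
eef_rot: [[0.942, -0.336, 0.001], [-0.336, -0.942, -0.001], [0.001, 0.0, -1.0]]
ft_force: [-0.1, 0.6, 0.1]
opening: 60.2
grip_force: 0.0
clock: 3.92
ee_pos: [467.6, -332.5, 178.0]
eef_rot: [[0.942, -0.334, 0.003], [-0.334, -0.942, -0.003], [0.004, 0.001, -1.0]]
ft_force: [-1.2, -0.0, 5.0]
opening: 17.8
grip_force: 58.6
```

```bash
python3 -m creep '[[0,0,-3,0,0,0],[0,0,-7,0,0,0],[0,0,-11,0,0,0],[0,0,-13,0,0,0],[0,0,-13,0,0,0],[0,0,-13,0,0,0]]' && python3 - <<'E'
from h import *
s=bot.state();p=bot.camera('wrist');T=wT(p,s)
cv2.imwrite('pics/w2.png',p['img'][:,:,::-1])
lm(p,['brush_mid','brush_head'])
m=bot.silhouettes(p,'brush')[0]['mask'];hsv=cv2.cvtColor(p['img'],cv2.COLOR_RGB2HSV)
A=np.array(s['eef_rot']);t=(cloud(p,m,T)-s['ee_pos'])@A
for lo in range(0,160,15):
    q=t[(t[:,0]>lo)&(t[:,0]<=lo+15)]
    if len(q)>20: print(lo,len(q),'y',np.round(np.percentile(q[:,1],[2,98]),1),'z',np.round(np.percentile(q[:,2],[2,20,50]),1))
go(522,148,300,6.2)
E
```

```text
clock: 4.42
ee_pos: [467.3, -332.1, 308.4]
eef_rot: [[0.942, -0.334, 0.004], [-0.334, -0.942, -0.003], [0.005, 0.002, -1.0]]
ft_force: [-0.2, 0.6, 0.2]
opening: 17.4
grip_force: 58.7
brush_mid [([499, -99, 14], 0.67), ([469, -328, 145], 0.58)]
brush_head [([572, -368, 137], 0.77)]
0 1217 y [-9.1  8.5] z [156.3 157.3 158.2]
15 1361 y [-9.7  9.2] z [156.4 157.4 158.4]
30 1495 y [-9.8  9.1] z [156.4 157.4 158.5]
45 1653 y [-10.    9.2] z [156.5 157.5 158.6]
60 3370 y [-22.   21.2] z [157.1 158.4 159.2]
75 4759 y [-22.3  21.4] z [157.7 158.6 159.3]
90 4684 y [-21.2  20.2] z [158.1 159.5 160.8]
105 2287 y [-20.6  19.6] z [159.8 160.7 161.3]
135 24 y [-44.8  43.6] z [305.9 306.9 307.6]
row [-10.72 -47.03   0.45] [ -0.1   0.2 -25.7] at [ 465.8 -331.1  303.5] 4.62
```

View pics/w2.png

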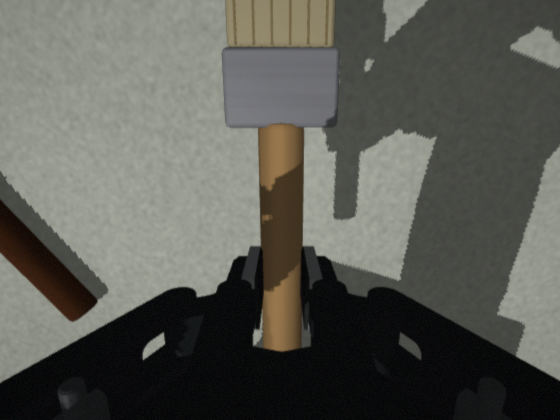

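Brush firmly held, level and centred (handle around column 282, ferrule at rows 48–128). Now I'll go beside the thin clips and look.

```bash
python3 -c "
from h import *
go(456,79,320,6.2)"
```

```text
row [-14.64 -38.32  -1.55] [ -0.1   0.2 -25.7] at [ 465.8 -331.1  303.5] 4.62
```

```bash
python3 -m creep '[[0,-3,-1.5,0,0,-4],[-1,-6.5,-1.5,0,0,-8],[-2,-10.2,-1.5,0,0,-13],[-4,-13.5,-1.5,0,0,-17],[-6,-17,-1.5,0,0,-22],[-8,-20.5,-1.5,0,0,-25.7],[-10,-24,-1.5,0,0,-25.7],[-11.5,-27.5,-1.5,0,0,-25.7],[-13,-31,-1.5,0,0,-25.7],[-14,-34.5,-1.5,0,0,-25.7],[-14.6,-37.5,-1.5,0,0,-25.7],[-14.6,-38.3,-1.5,0,0,-25.7]]' && python3 -m creep '[[0,0,0,0,0,0],[0,0,0,0,0,0],[0,0,0,0,0,0]]' && cat >> h.py <<'E'
def plate(p,T,thing,pic=None):
    d=bot.silhouettes(p,thing)
    if not d: print('none');return
    C=cloud(p,d[0]['mask'],T);hi=C[C[:,2]>50];lo=C[(C[:,2]<22)&(C[:,2]>5)]
    for n,c in(('all',C),('jaws',hi),('plate',lo)):
        if len(c)>30:
            r=cv2.minAreaRect(c[:,:2].astype(np.float32));print(thing,round(d[0]['score'],2),n,len(c),np.round(r[0],1),np.round(r[1],1),round(r[2],1),'zmax',np.round(np.percentile(c[:,2],98),1))
E
python3 - <<'E'
from h import *
s=bot.state();p=bot.camera('wrist');T=wT(p,s)
cv2.imwrite('pics/w3.png',p['img'][:,:,::-1])
np.savez('w3.npz',img=p['img'],r=p['range_z'],T=T)
print(s['ee_pos'])
lm(p,['thin_clips_seat','thick_clips_seat','wheel_clips_seat','wheel_mid'])
plate(p,T,'thin_clips');plate(p,T,'thick_clips')
E
```

```text
clock: 5.62
ee_pos: [456.3, 81.4, 319.1]
eef_rot: [[0.994, 0.11, -0.003], [0.11, -0.994, 0.001], [-0.003, -0.002, -1.0]]
ft_force: [0.8, 0.1, 0.6]
opening: 17.6
grip_force: 58.9
clock: 5.87
ee_pos: [456.8, 77.1, 319.7]
eef_rot: [[0.994, 0.107, -0.002], [0.107, -0.994, -0.001], [-0.002, 0.001, -1.0]]
ft_force: [0.7, 0.3, -1.3]
opening: 17.5
grip_force: 58.9
[456.81484267  77.09153823 319.69532706]
thin_clips_seat [([528, 144, 51], 0.78)]
thick_clips_seat [([521, 234, 50], 0.79)]
wheel_clips_seat [([495, -99, 1], 0.52)]
wheel_mid []
thin_clips 0.78 all 7030 [525.7 151.6] [112.5  50.5] 3.5 zmax 73.2
thin_clips 0.78 jaws 1953 [526.2 147.1] [92.8 37.6] 5.0 zmax 73.8
thin_clips 0.78 plate 3805 [525.7 151.6] [112.5  50.5] 3.5 zmax 18.8
thick_clips 0.91 all 12253 [518.9 250.9] [117.2  98.3] 4.8 zmax 74.8
thick_clips 0.91 jaws 3001 [519.  231.6] [93.6 46.1] 5.0 zmax 75.7
thick_clips 0.91 plate 7319 [518.9 250.9] [117.2  98.3] 4.8 zmax 18.6
```

View pics/w3.png

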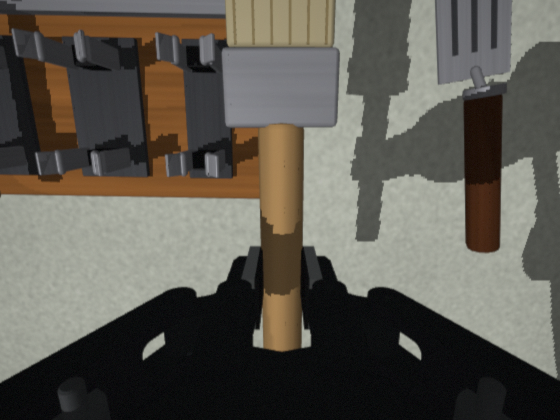

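The clips sit at (30–210, 45–165) px on the left. The jaw fits give thin (526,147) and thick (519,232), with yaw 5°, consistent with each other. Next is over the thin pair.

```bash
python3 -c "
from h import *
go(526.2,146.8,268,5)"
```

```text
row [ 7.6  -6.18  5.28] [ 0.  -0.   1.1] at [457.2  77.3 320.7] 6.22
```

```bash
python3 -m creep '[[2.5,-2,0,0,0,1],[5,-4,1,0,0,1.1],[7,-5.6,2,0,0,1.1],[7.6,-6.2,3,0,0,1.1],[7.6,-6.2,4,0,0,1.1],[7.6,-6.2,5.2,0,0,1.1],[7.6,-6.2,5.2,0,0,1.1],[7.6,-6.2,5.2,0,0,1.1],[7.6,-6.2,5.2,0,0,1.1]]' && python3 - <<'E'
from h import *
go(526.2,146.8,219,5)
s=bot.state();p=bot.camera('wrist');T=wT(p,s)
m=bot.silhouettes(p,'brush')[0]['mask'];A=np.array(s['eef_rot']);C=cloud(p,m,T);t=(C-s['ee_pos'])@A
for lo in range(0,120,15):
    q=(t[:,0]>lo)&(t[:,0]<=lo+15)
    print(lo,'ymid',np.round(np.percentile(t[q,1],[2,98]).mean(),1),'z',np.round(np.percentile(t[q,2],[2]),1),np.round(np.percentile(C[q,2],98),1))
plate(p,T,'thin_clips')
E
```

```text
clock: 6.97
ee_pos: [525.4, 147.0, 268.6]
eef_rot: [[0.996, 0.087, -0.001], [0.087, -0.996, -0.0], [-0.001, 0.0, -1.0]]
ft_force: [0.3, -0.0, -0.1]
opening: 17.6
grip_force: 58.9
row [0.08 0.03 4.96] [0. 0. 0.] at [525.4 147.  268.6] 6.97
0 ymid -0.1 z [156.2] 112.4
15 ymid -0.2 z [156.3] 112.3
30 ymid -0.4 z [156.4] 112.2
45 ymid -0.4 z [156.3] 112.3
60 ymid -0.3 z [157.] 111.6
75 ymid -0.3 z [157.6] 111.0
90 ymid -0.5 z [158.1] 110.5
105 ymid -0.5 z [159.7] 108.9
thin_clips 0.74 all 1366 [543.7 147.2] [82.6 45.5] 1.7 zmax 102.7
thin_clips 0.74 jaws 744 [566.5 151.7] [34.1 39.3] 30.6 zmax 103.0
thin_clips 0.74 plate 621 [542.7 147.2] [80.6 45.5] 1.7 zmax 18.6
```

```bash
python3 -m creep '[[0.05,0,1.5,0,0,0],[0.05,0,2.5,0,0,0],[0.05,0,3,0,0,0],[0.05,0,3.5,0,0,0],[0.05,0,4,0,0,0],[0.05,0,4.5,0,0,0],[0.05,0,5,0,0,0],[0.05,0,5,0,0,0]]' && python3 -m creep '[[0,0,0.15,0,0,0],[0,0,0.25,0,0,0],[0,0,0.25,0,0,0]]'
```

```text
clock: 7.78
ee_pos: [527.3, 147.7, 219.9]
eef_rot: [[0.996, 0.088, 0.001], [0.088, -0.996, -0.0], [0.001, 0.0, -1.0]]
ft_force: [-1.6, -3.2, 7.6]
opening: 17.5
grip_force: 60.0
clock: 8.03
ee_pos: [527.4, 147.7, 219.7]
eef_rot: [[0.996, 0.088, 0.001], [0.088, -0.996, -0.0], [0.001, 0.001, -1.0]]
ft_force: [-7.6, -4.3, 23.9]
opening: 17.6
grip_force: 61.7
```

```bash
python3 -m creep '[[0,0,-0.3,0,0,0],[0,0,-0.3,0,0,0],[0,0,-0.3,0,0,0],[0,0,-0.3,0,0,0],[0,0,-0.3,0,0,0],[0,0,-0.3,0,0,0]]' 5 && python3 -m creep '[[0,0,-2,0,0,0],[0,0,-5,0,0,0],[0,0,-9,0,0,0],[-2,0,-11,0,0,0],[-5,0,-11,0,0,0],[-8,0,-11,0,0,0],[-8,0,-11,0,0,0],[-8,0,-11,0,0,0],[-8,0,-11,0,0,0]]' && python3 - <<'E'
from h import *
s=bot.state();p=bot.camera('wrist');T=wT(p,s)
cv2.imwrite('pics/w4.png',p['img'][:,:,::-1])
lm(p,['brush_mid','thin_clips_seat','slice_mid'])
hsv=cv2.cvtColor(p['img'],cv2.COLOR_RGB2HSV)
m=bot.silhouettes(p,'brush')[0]['mask'];axis(cloud(p,m&(hsv[:,:,1]>90),T))
go(500,-101,330,16)
E
```

```text
clock: 8.53
ee_pos: [526.2, 147.8, 218.5]
eef_rot: [[0.996, 0.088, -0.001], [0.088, -0.996, -0.0], [-0.001, 0.0, -1.0]]
ft_force: [0.3, 0.3, 0.3]
opening: 50.0
grip_force: 0.0
clock: 9.28
ee_pos: [447.1, 140.9, 329.2]
eef_rot: [[0.996, 0.088, 0.001], [0.088, -0.996, 0.0], [0.001, -0.0, -1.0]]
ft_force: [0.8, 0.3, 0.3]
opening: 49.9
grip_force: 0.0
brush_mid [([526, 150, 55], 0.79)]
thin_clips_seat [([526, 147, 54], 0.9)]
slice_mid [([496, -102, 12], 0.8)]
axis len 136 width [-9.   8.8] yaw 5.25 mid [526. 147.] ztop [57.5 62.  63.7]
row [ 3.09 24.55 -0.09] [  0.   0. -11.] at [447.7 140.9 329.1] 9.53
```

View pics/w4.png

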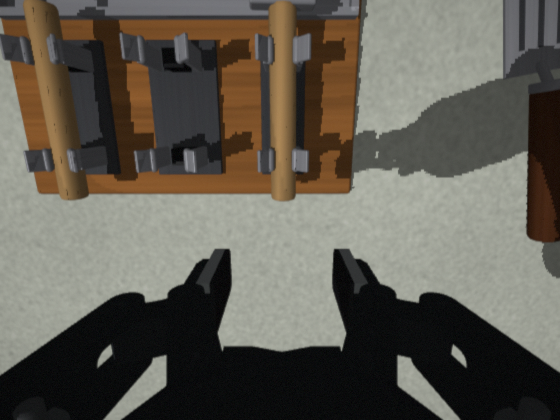

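The brush sits in both thin clips: handle at column 283, middle (526,147), top 62 mm, so fully home. Now the slice.

```bash
python3 -m creep '[[0.5,4,0,0,0,-6],[1,8,0,0,0,-11],[1.5,12,0,0,0,-11],[2,16,0,0,0,-11],[2.5,20,0,0,0,-11],[3,23,0,0,0,-11],[3.1,24.5,0,0,0,-11],[3.1,24.5,0,0,0,-11],[3.1,24.5,0,0,0,-11],[3.1,24.5,0,0,0,-11]]' 6.5 && python3 - <<'E'
from h import *
s=bot.state();p=bot.camera('wrist');T=wT(p,s)
lm(p,['slice_mid','slice_head'])
hsv=cv2.cvtColor(p['img'],cv2.COLOR_RGB2HSV)
m=bot.silhouettes(p,'slice')[0]['mask'];C=cloud(p,m&(hsv[:,:,1]>90),T);axis(C);axis(C[C[:,2]>8])
go(500,-101,178,16)
E
```

```text
clock: 10.37
ee_pos: [499.3, -100.1, 328.8]
eef_rot: [[0.961, 0.276, -0.001], [0.276, -0.961, 0.001], [-0.001, -0.001, -1.0]]
ft_force: [-0.6, 0.2, 0.3]
opening: 65.1
grip_force: 0.0
slice_mid [([499, -102, 14], 0.91)]
slice_head [([605, -66, 15], 0.74)]
axis len 133 width [-12.4  12.3] yaw 15.8 mid [498.5 -99.3] ztop [21.5 27.4 29.6]
axis len 133 width [-12.4  12.3] yaw 15.8 mid [498.5 -99.3] ztop [21.5 27.4 29.6]
row [ 0.03  0.18 15.11] [-0.   0.   0.2] at [499.2 -99.4 329.1] 10.57
```

```bash
python3 -m creep '[[0,0,4,0,0,0],[0,0,8,0,0,0],[0,0,12,0,0,0],[0,0,14.5,0,0,0],[0,0,15.2,0,0,0],[0,0,15.2,0,0,0],[0,0,15.2,0,0,0]]' && python3 -m creep '[[0,0,0,0,0,0],[0,0,0,0,0,0],[0,0,0,0,0,0],[0,0,0,0,0,0],[0,0,0,0,0,0],[0,0,0,0,0,0],[0,0,0,0,0,0]]' 1 && python3 -m creep '[[0,0,-3,0,0,0],[0,0,-7,0,0,0],[0,0,-11,0,0,0],[0,0,-14,0,0,0],[0,0,-14,0,0,0],[0,0,-14,0,0,0],[0,0,-14,0,0,0]]' && cat >> h.py <<'E'
def held(th):
    s=bot.state();p=bot.camera('wrist');T=wT(p,s)
    m=bot.silhouettes(p,th)[0]['mask'];A=np.array(s['eef_rot']);C=cloud(p,m,T);t=(C-s['ee_pos'])@A
    for lo in range(-60,120,15):
        q=(t[:,0]>lo)&(t[:,0]<=lo+15)
        if q.sum()>20: print(lo,q.sum(),'y',np.round(np.percentile(t[q,1],[2,98]),1),'z',np.round(np.percentile(t[q,2],[2]),1))
    return p,T
E
python3 - <<'E'
from h import *
held('slice');go(519,231.6,320,5)
E
```

```text
clock: 11.15
ee_pos: [500.0, -100.2, 178.0]
eef_rot: [[0.961, 0.277, 0.001], [0.277, -0.961, -0.0], [0.001, 0.0, -1.0]]
ft_force: [0.4, -0.2, -0.1]
opening: 64.9
grip_force: 0.0
clock: 11.73
ee_pos: [500.6, -100.8, 179.5]
eef_rot: [[0.961, 0.277, 0.004], [0.277, -0.961, -0.001], [0.004, 0.002, -1.0]]
ft_force: [-1.0, 1.5, 6.6]
opening: 25.9
grip_force: 58.7
clock: 12.32
ee_pos: [498.8, -100.4, 317.0]
eef_rot: [[0.961, 0.276, -0.0], [0.276, -0.961, 0.0], [-0.0, -0.0, -1.0]]
ft_force: [-0.7, 0.1, -1.8]
opening: 25.8
grip_force: 59.6
-45 469 y [-12.7  12.7] z [150.]
-30 1516 y [-12.6  12.1] z [149.8]
-15 1608 y [-12.4  12.1] z [149.9]
0 1787 y [-12.5  12.1] z [149.8]
15 1976 y [-13.   11.9] z [149.9]
30 2151 y [-12.9  12. ] z [150.]
45 2357 y [-13.2  11.7] z [150.]
60 2533 y [-14.1  12.6] z [147.3]
75 2984 y [-29.   27.6] z [164.3]
90 5276 y [-29.5  27.8] z [174.2]
105 4548 y [-29.7  27.6] z [174.3]
row [ 11.17 -31.32  -0.46] [-0.1  0.2 11.1] at [ 498.2 -100.3  315.2] 12.42
```

```bash
python3 -m creep '[[1.2,-3.3,0,0,0,4],[2.5,-7,0,0,0,8],[3.8,-10.7,0,0,0,11.1],[5.1,-14.4,0,0,0,11.1],[6.4,-18.1,0,0,0,11.1],[7.7,-21.8,0,0,0,11.1],[9,-25.5,0,0,0,11.1],[10.2,-28.5,0,0,0,11.1],[11.2,-31.3,0,0,0,11.1],[11.2,-31.3,0,0,0,11.1],[11.2,-31.3,2,0,0,11.1],[11.2,-31.3,4.3,0,0,11.1]]' && python3 -m creep '[[0,0,0,0,0,0],[0,0,0,0,0,0],[0,0,0,0,0,0],[0,0,0,0,0,0]]' && python3 - <<'E'
from h import *
p,T=held('slice');go(519,231.3,216,5)
cv2.imwrite('pics/w5.png',p['img'][:,:,::-1])
E
```

```text
clock: 13.42
ee_pos: [520.7, 232.0, 273.7]
eef_rot: [[0.996, 0.088, 0.001], [0.088, -0.996, 0.0], [0.001, -0.0, -1.0]]
ft_force: [-0.0, 0.3, -1.5]
opening: 25.7
grip_force: 59.7
clock: 13.75
ee_pos: [521.0, 231.0, 275.1]
eef_rot: [[0.996, 0.086, 0.001], [0.086, -0.996, 0.0], [0.001, -0.0, -1.0]]
ft_force: [0.6, -0.6, -1.0]
opening: 25.5
grip_force: 59.7
-45 490 y [-12.7  13.3] z [149.8]
-30 1549 y [-12.8  12.5] z [149.8]
-15 1651 y [-12.9  12.2] z [149.9]
0 1826 y [-12.6  12.1] z [149.6]
15 1983 y [-13.   12.3] z [149.9]
30 2197 y [-13.4  12.1] z [150.]
45 2391 y [-13.1  12.1] z [150.]
60 2597 y [-14.8  13. ] z [147.2]
75 3107 y [-29.5  27.7] z [164.5]
90 5333 y [-29.8  28.2] z [174.2]
105 4578 y [-29.8  27.8] z [174.2]
row [-0.22 -0.03  5.96] [-0.  -0.1 -0.1] at [521.1 231.2 275.6] 13.85
```

View pics/w5.png

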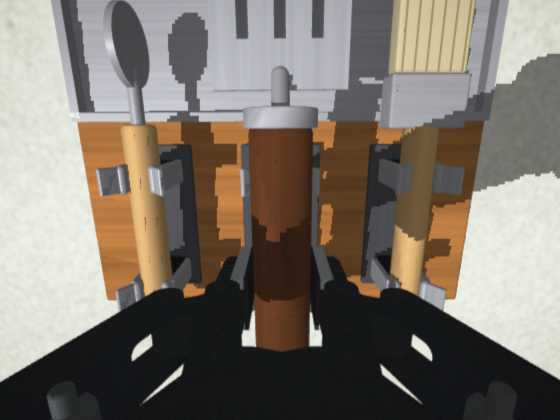

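The slice handle is centred over the thick pair (jaws showing either side at columns 247 and 317). The fingers pass between the neighbours. Pressing now.

```bash
python3 -m creep '[[-0.2,0,1.5,0,0,0],[-0.2,0,2.5,0,0,0],[-0.2,0,3.2,0,0,0],[-0.2,0,3.7,0,0,0],[-0.2,0,4.2,0,0,0],[-0.2,0,4.7,0,0,0],[-0.2,0,5.2,0,0,0],[-0.2,0,5.7,0,0,0],[-0.2,0,6,0,0,0],[-0.2,0,6,0,0,0]]' && python3 -m creep '[[0,0,0.15,0,0,0],[0,0,0.25,0,0,0],[0,0,0.25,0,0,0]]'
```

```text
clock: 14.68
ee_pos: [519.3, 231.5, 217.3]
eef_rot: [[0.996, 0.086, 0.001], [0.086, -0.996, 0.0], [0.001, -0.0, -1.0]]
ft_force: [-6.5, -2.8, 19.4]
opening: 25.7
grip_force: 62.3
clock: 14.93
ee_pos: [519.4, 231.5, 217.2]
eef_rot: [[0.996, 0.087, 0.001], [0.087, -0.996, 0.0], [0.001, -0.0, -1.0]]
ft_force: [-12.8, -5.0, 36.2]
opening: 25.6
grip_force: 63.8
```

```bash
python3 -m creep '[[0,0,-0.4,0,0,0],[0,0,-0.4,0,0,0],[0,0,-0.4,0,0,0],[0,0,-0.4,0,0,0],[0,0,-0.4,0,0,0],[0,0,-0.4,0,0,0]]' 5 && python3 -m creep '[[0,0,-2,0,0,0],[0,0,-5,0,0,0],[0,0,-9,0,0,0],[-2,0,-11,0,0,0],[-5,0,-11,0,0,0],[-8,0,-11,0,0,0],[-8,0,-11,0,0,0],[-8,0,-11,0,0,0],[-8,0,-11,0,0,0]]' && python3 - <<'E'
from h import *
s=bot.state();p=bot.camera('wrist');T=wT(p,s)
cv2.imwrite('pics/w6.png',p['img'][:,:,::-1])
hsv=cv2.cvtColor(p['img'],cv2.COLOR_RGB2HSV)
for n in['brush','slice','wheel']:
    lm(p,[n+'_mid'])
    for d in bot.silhouettes(p,n)[:1]: axis(cloud(p,d['mask']&(hsv[:,:,1]>90),T))
lm(p,['thin_clips_seat','thick_clips_seat','wheel_clips_seat'])
E
```

```text
clock: 15.43
ee_pos: [518.1, 230.9, 214.7]
eef_rot: [[0.996, 0.086, -0.002], [0.086, -0.996, -0.001], [-0.002, 0.0, -1.0]]
ft_force: [0.2, -0.7, -0.7]
opening: 49.9
grip_force: 0.0
clock: 16.18
ee_pos: [438.9, 224.2, 325.6]
eef_rot: [[0.996, 0.087, 0.001], [0.087, -0.996, 0.0], [0.001, -0.0, -1.0]]
ft_force: [-0.7, 0.3, 0.4]
opening: 50.0
grip_force: 0.0
brush_mid [([527, 151, 58], 0.91)]
axis len 135 width [-10.   8.] yaw 5.61 mid [525.1 148.6] ztop [55.4 62.  63.9]
slice_mid [([521, 232, 51], 0.93)]
axis len 134 width [-12.6  12.4] yaw 5.43 mid [517.4 231.6] ztop [59.4 65.5 67.6]
wheel_mid [([511, 318, 48], 0.72)]
axis len 134 width [-7.9  9.7] yaw 5.06 mid [511.3 314.5] ztop [55.4 61.7 63.6]
thin_clips_seat []
thick_clips_seat []
wheel_clips_seat [([508, 317, 51], 0.63)]
```

View pics/w6.png

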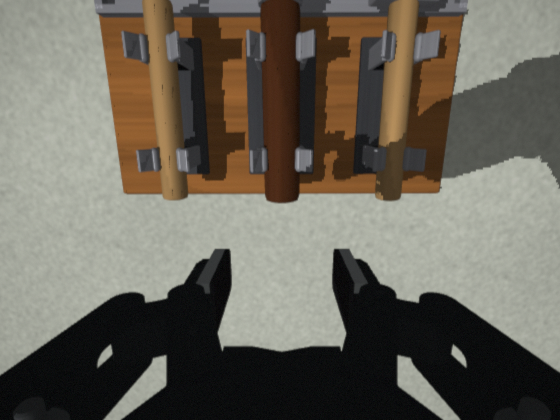

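The picture shows all three handles seated in their clips, at columns 165, 281 and 397, with tops at 62, 66 and 62 mm. The gripper is open and clear of everything.

```bash
python3 -c "
from rig import bot
print(bot.job_done())"
```

```text
the job is handed in; nothing more can be done
None
```

The brush and the slice are snapped fully home in the thin and thick clips with their heads over the tray, the pastry wheel is still in its own clips, the arm stayed well clear of the jar and bowl, and the gripper is clear. I handed the job in at about 16 s of the 64 s; the hand-in gave no verdict.

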